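# Index the largest choke to the test block

### The arm

A 6-joint arm with a two-finger parallel gripper is mounted at the origin on a cart in front of the work surface, level with it; the furniture and walls round the work are solid. World frame = base frame: x ahead of the robot, y to its left, z up, the work surface at z = 0. Lengths are in mm, angles in rad, forces in N, time in s.
With the tool pointing down it reaches from about 150 to 775 mm from the base axis. Payload 6.1 kg.
Tool frame: the origin (TCP) lies at the very end of the fingers, on their centre line; the grasp point (between the pads) lies 19 mm behind it; z points along the fingers, y is the line along which they close (so a half turn about z gives the same grasp; the last joint's range is limited). The gripper opens to 85 mm and grips with 20 to 120 N. Pads are 22 mm wide; open, the fingers measure 114 mm over their backs; the gripper's body (76 mm by 85 mm) begins 54 mm behind the grasp point. The pads swing forward as they close: fully open they stand 13 mm farther back than shut.
Start: joints at [-1.237, 0.126, -0.04, 1.405, 0, 1.571], TCP at [172.002, -496.008, 231.295] pointing down, gripper open.
Joint ranges: [-2.72, 2.72], [-0.95, 1.95], [-1.27, 1.35], [-1.78, 2.02], [-1.46, 1.47], [-3.14, 3.14]. Speed limits (rad/s): [2.39, 2.39, 3.01, 3.14, 3.14, 3.14].

### API

Orientations are given as a unit quaternion [x, y, z, w].
In Python, from station import env, kin, eyes, sign_off gives the robot as it stands. The module is installed in compiled form; this text tells all that it offers. Calls block until the motion is done:
- env.move_ptp(position, orientation): joint-space move of the TCP to a pose.
- env.movel(position, rotation=None, speed=150, threshold=None): straight line of the TCP; rotation=None keeps the orientation; speed is the mean speed in mm/s. With threshold (N) it stops when the force on the tool has changed by that much, and returns True; else False.
- env.move_j(angles): joint-space move.
- env.move_gripper(opening, force=None): finger opening in mm; force is the grip in N (None keeps the last); returns when the fingers have stopped.
- env.hold(seconds).
- kin.solve_ik(position, orientation): joint angles nearest the present ones, or None.
- env.state(): the state.
- eyes.camera(name): name is "side" or "top"; returns the picture (400x640x3 uint8, red, green, blue); there is no depth.
- eyes.camera_info(name): a dict with "fx", "fy", "cx", "cy" (pixels), "rvec" (rotation vector, rad) and "tvec" (3), from world to camera coordinates, as OpenCV has them. Camera axes: x right, y down, z forward; pixel columns grow to the right and rows downward; lengths in mm; the calibration is good to about 2 mm. A picture is of the moment at which its call begins. camera_info takes no time and is no camera call.
A pose or a line that the arm cannot do raises env.PlanningError and nothing moves.
- sign_off(): hands the job in; it is judged then, once.
The state is a dict: "time_s": time; "joints": joint angles; "joint_vel": joint speeds; "joint_torque": joint torques, N m; "tcp_pos": TCP position; "eef_rot": TCP orientation; "wrist_force": force on the tool from outside, world axes, zero at the start; "ft_torque": the same for the moment, N m; "opening": finger opening in mm; "grasp_force": force on a finger pad.
Only numpy, scipy, OpenCV 4.12 (cv2) and the standard library are available. Lean on these libraries where they do the work, as an engineer would, in place of code of your own. Each camera call takes 0.05 s, during which the arm holds its last target. There are 200 camera calls.

### The job

Turn the indexing table until the largest of the three wound chokes lies in front of the grey test block with its two spring contacts, and leave the table settled in the stop there. The chokes stay in their nests: do not touch them with the gripper.

Things in the scene. Friction and masses are not known exactly. Their poses are not given: they have to be found in the camera images.
- index_table (a joint): Angle (rad) of the indexing table, a flat round metal plate 230 mm across, top 28 mm above the worktop, on a fixed grey base. 0 at the start, grows anticlockwise seen from above; it turns only that way from the start. Spring stops at 0, 0.785, 1.571 and 2.356; let go within about 15 degrees of one, the table settles into it. At 0 no nest is at the test block, at the others one is.
- post_grip (a point): The table's handle: an upright round black post, 18 mm across, on the plate 85 mm from the axis, turning with it. Its top is 81 mm above the worktop; this point is on its centre line, 60 mm above the worktop. Grip it from above in any direction and lead it round in an arc; it slips round in a light grip. Under 6 N moves it from stop to stop.
- table_axis (a point): Fixed point on the table's vertical axis, at the height of the plate's top (28 mm above the worktop). A dark hub, 40 mm across and 8 mm high, stands on the plate there.
- test_place (a point): Where the largest choke's centre must come, seen from above: a fixed point 80 mm from the axis, at the height of the plate's top (28 mm), in front of the test block. The block is grey plastic, 56 x 26 mm, its top 53 mm above the worktop, fixed just outside the plate's edge, with two small brass spring contacts on the side facing the axis.
- choke_large_centre (a point): Centre, half-way up, of the ring of the largest choke: copper-wound, 44 mm across, 17 mm high, two short bare leads at one side. It lies loose (2 mm of play) in one of three nests of four thin steel pins, 11 mm high; the nests are 45 degrees apart, 80 mm from the axis, and which choke lies in which varies.
- choke_medium_centre (a point): Centre, half-way up, of the ring of the medium choke, 33 mm across and 13 mm high, in another nest; a bystander.
- choke_small_centre (a point): Centre, half-way up, of the ring of the smallest choke, 28 mm across and 12 mm high, in another nest; a bystander.
Things that resemble listed ones, but are neither listed nor needed, are in the scene too. Leave any green or red look-alike of the part that bears choke_small_centre alone.

How it is judged (in metres and radians):
At the end, for the whole second after the job is handed in: The largest choke's centre is within 14 mm (from above) of the place in front of the test block, the table rests within 7 degrees of the stop at 45, 90 or 135 degrees, and all chokes lie on the plate (centres 60 to 100 mm from the axis, under 50 mm above the worktop) (horizontal distance between choke_large_centre and test_place below 0.014 m and (value of joint index_table between 0.655 and 0.915 rad or value of joint index_table between 1.441 and 1.701 rad or value of joint index_table between 2.226 and 2.486 rad) and velocity of joint index_table between -0.05 and 0.05 rad/s and horizontal distance between choke_large_centre and table_axis between 0.06 and 0.1 m and height (world z) of each of choke_large_centre, choke_medium_centre, choke_small_centre below 0.05 m and horizontal distance between choke_medium_centre and table_axis between 0.06 and 0.1 m and horizontal distance between choke_small_centre and table_axis between 0.06 and 0.1 m); the robot touches nothing.
It fails at once if the gripper presses on a choke with more than 1 N (contact force between the fingers and choke_large above 1 N or contact force between the fingers and choke_medium above 1 N or contact force between the fingers and choke_small above 1 N).
It also fails if it takes over 37 s, if anything falls off the work surface, if the arm or the gripper's body presses on something with over 40 N, if the wrist force passes 120 N, or if a joint passes its speed limit or range.

## Working session

There is one attempt and no reset: what is moved stays moved. The work goes in short steps, each a Python script; the robot and the scene stay as the last script left them, time stands still between calls to the robot, and variables do not carry over. Pictures are saved under pics/ and viewed, at most 10 in all, crops included, and the job is handed in when it is done.

```bash
mkdir -p pics; python3 - <<'E'
from station import env,eyes
import cv2
for n in("top","side"):
    cv2.imwrite(f"pics/{n}0.png",eyes.camera(n)[:,:,::-1]); print(n,eyes.camera_info(n))
print(env.state())
E
```

```text
top {'fx': 407.4704055287333, 'fy': 407.4704055287333, 'cx': 318.85913964191934, 'cy': 198.65362026244082, 'rvec': array([ 2.15748513, -2.14499824,  0.12607758]), 'tvec': array([133.15838977, 517.73540914, 843.17526776])}
side {'fx': 476.23422931029404, 'fy': 476.23422931029404, 'cx': 330.2345179690599, 'cy': 202.08360837888162, 'rvec': array([ 2.03315293, -0.14786074,  0.11437005]), 'tvec': array([-468.74589703,  155.71145774,  766.11163427])}
{'time_s': 0.1, 'joints': array([-1.23697499e+00,  1.26321568e-01, -4.04920024e-02,  1.40541447e+00,
        6.69505884e-06,  1.57080476e+00]), 'joint_vel': array([ 0.00227072, -0.00044994,  0.00172204,  0.00199639, -0.00031312,
       -0.0006166 ]), 'joint_torque': array([ 3.07572518e-04, -4.36901629e+01,  3.53607130e+01,  1.36770587e-02,
        1.07948586e-05,  8.23582866e-06]), 'tcp_pos': array([ 171.90037277, -495.66955502,  230.61223027]), 'eef_rot': array([ 9.86103171e-01,  1.66132547e-01, -1.15631683e-04, -7.06461565e-04]), 'wrist_force': array([0.06113912, 0.62207158, 0.17375014]), 'ft_torque': array([-0.01058395, -0.02625763,  0.0331007 ]), 'grasp_force': 0.0, 'opening': 85.36020339732246}
```

View pics/top0.png

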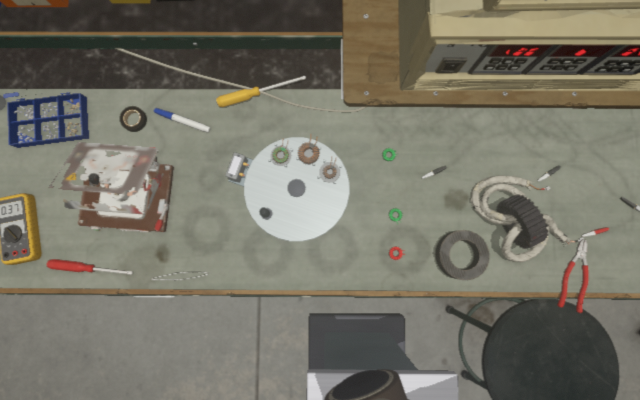

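View pics/side0.png

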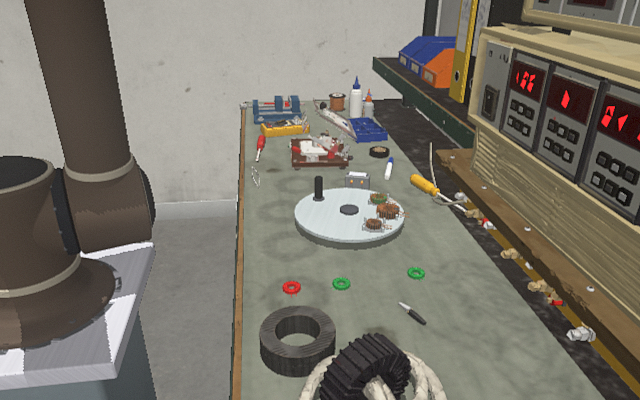

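The top view shows the plate at about (297,189), hub (296,188), post (265,213) and block (237,167). The chokes are at (281,155), (308,153) and (330,172), and the middle one looks largest. The side view shows no obstacle near the post. Next I'll measure.

```bash
cat > h.py <<'E'
import numpy as np, cv2
from station import env,eyes,kin,sign_off
def ray(n,uv,z):
    i=eyes.camera_info(n); R=cv2.Rodrigues(i["rvec"])[0]; c=-R.T@i["tvec"]
    d=R.T@np.array([(uv[0]-i["cx"])/i["fx"],(uv[1]-i["cy"])/i["fy"],1]); return c+d*(z-c[2])/d[2]
def proj(n,p):
    i=eyes.camera_info(n); K=np.array([[i["fx"],0,i["cx"]],[0,i["fy"],i["cy"]],[0,0,1]])
    return cv2.projectPoints(np.float64([p]),i["rvec"],i["tvec"],K,None)[0].ravel()
E
python3 - <<'E'
from h import *
im=cv2.imread("pics/top0.png"); hsv=cv2.cvtColor(im,cv2.COLOR_BGR2HSV)
# plate
m=cv2.inRange(hsv,(0,0,165),(180,40,255)); m=cv2.morphologyEx(m,cv2.MORPH_OPEN,np.ones((3,3)))
c=max((c for c in cv2.findContours(m[100:260,200:400],0,1,offset=(200,100))[0]),key=cv2.contourArea)
h=cv2.convexHull(c); e=cv2.fitEllipse(h); print("plate",e)
A=ray("top",e[0],28); print("axis",A)
g=im.max(2); roi=np.zeros_like(g); cv2.circle(roi,(297,189),48,255,-1)
d=cv2.inRange(g,0,110)&roi
for c in cv2.findContours(d,0,1)[0]:
    if cv2.contourArea(c)>15: print("dark",cv2.minEnclosingCircle(c),cv2.contourArea(c))
print("hub",ray("top",(296.5,188),36)); 
for n,p in dict(a=(281,155),b=(308.5,153),c=(330,172)).items():
    P=ray("top",p,36); v=(P-A)[:2]; print(n,P,np.hypot(*v),np.degrees(np.arctan2(v[1],v[0])))
P=ray("top",(237,167),53);v=(P-A)[:2];print("block",P,np.hypot(*v),np.degrees(np.arctan2(v[1],v[0])))
cr=im[125:250,220:360]; cv2.imwrite("pics/crop.png",cv2.resize(cr,None,fx=5,fy=4.8/1.0*1.0417,interpolation=2)[:600])
si=cv2.imread("pics/side0.png")[165:255,285:415]; cv2.imwrite("pics/crops.png",cv2.resize(si,None,fx=6,fy=6,interpolation=2))
E
```

```text
plate ((296.23828125, 188.65989685058594), (104.16905975341797, 106.15686798095703), 84.80717468261719)
axis [539.29783888 185.519893    28.        ]
dark ((264.7903137207031, 212.59677124023438), 5.448999881744385) 71.0
hub [539.51963946 184.44243647  36.        ]
a [612.02006688 219.17777812  36.        ] 80.13348660057906 24.836021990160575
b [616.71930059 159.33160535  36.        ] 81.73071113698511 -18.688425169065116
c [574.88131608 112.41014084  36.        ] 81.30940727155564 -64.04720431993826
block [581.48681126 310.64620094  53.        ] 132.04734881537402 71.36738152852838
```

View pics/crop.png

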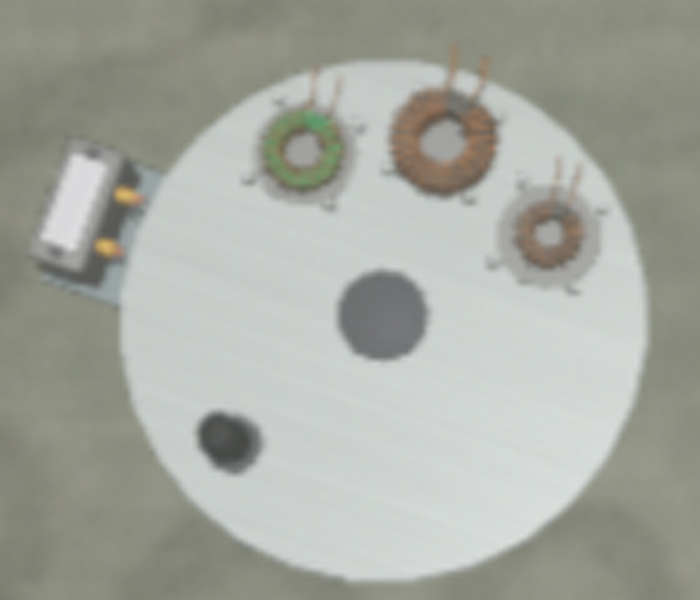

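View pics/crops.png

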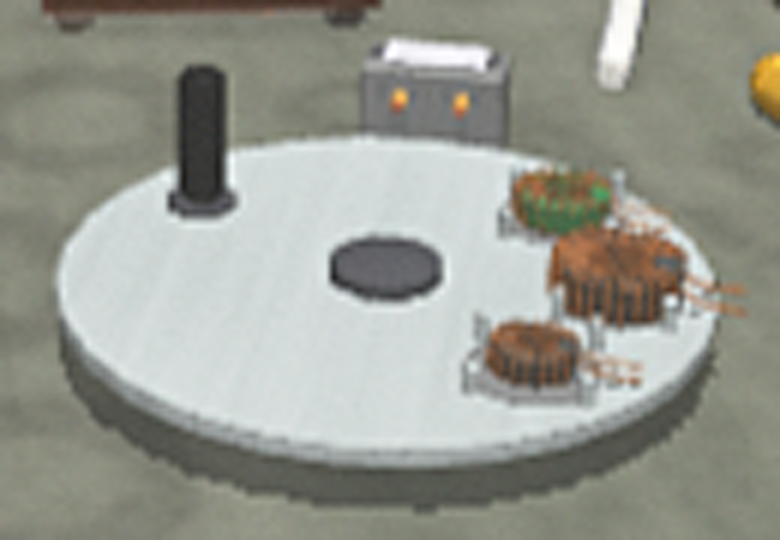

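The largest choke is b, at about -18.7°, and the block is at about 71°, so the table must turn 90°. Next: locate the post in both views and check the arc plan.

```bash
cat >> h.py <<'E'
from scipy.spatial.transform import Rotation as Ro
A=np.array([539.4,185.2])
def quat(psi): # tool down, y axis (closing) along world angle psi
    y=np.array([np.cos(psi),np.sin(psi),0]); z=np.array([0,0,-1.]); return Ro.from_matrix(np.c_[np.cross(y,z),y,z]).as_quat()
def post(th,z): return np.array([*(A+85*np.array([np.cos(th),np.sin(th)])),z])
E
python3 - <<'E'
from h import *
for n,p,z in[("top",(264.2,211),81),("top",(266.8,214),29),("top",(264.8,212.6),60),("side",(318.7,176.7),81),("side",(318.7,199.7),29),("side",(349.2,209.5),36)]:
    P=ray(n,p,z); v=P[:2]-A; print(n,P.round(1),np.hypot(*v).round(1),np.degrees(np.arctan2(v[1],v[0])).round(1))
q=quat(0)
for off in(90,-90,0,180):
  print(off,[None if (s:=kin.solve_ik(post(np.radians(t),z),quat(np.radians(t+off)))) is None else s[[4,5]].round(2).tolist() for t,z in((127,150),(127,44),(172,44),(217,44),(217,150))])
E
```

```text
top [485.1 246.4  81. ] 81.8 131.6
top [483.6 248.2  29. ] 84.1 131.5
top [483.8 248.1  60. ] 84.0 131.5
side [487.1 248.8  81. ] 82.3 129.4
side [486.6 242.7  29. ] 78.1 132.5
side [541.2 176.   36. ] 9.4 -79.2
90 [[0.0, -1.74], [0.0, -1.74], [0.0, -2.59], [0.0, 2.77], [0.0, 2.77]]
-90 [[0.0, 1.4], [0.0, 1.4], [0.0, 0.55], [0.0, -0.37], [0.0, -0.37]]
0 [[0.0, -0.17], [0.0, -0.17], [0.0, -1.02], [0.0, -1.94], [0.0, -1.94]]
180 [[0.0, 2.97], [0.0, 2.97], [0.0, 2.12], [0.0, 1.2], [0.0, 1.2]]
```

```bash
python3 - <<'E'
from h import *
t=np.radians(131.5); q=quat(t-np.pi/2)
env.move_ptp(post(t,170),q); env.move_gripper(55,20)
print(env.movel(post(t,100),q,speed=150), env.movel(post(t,44),q,speed=60,threshold=8))
s=env.state(); print(s["time_s"],s["tcp_pos"],s["wrist_force"],s["opening"])
env.move_gripper(10,20)
s=env.state(); print(s["time_s"],s["tcp_pos"],s["wrist_force"],s["opening"],s["grasp_force"])
cv2.imwrite("pics/top1.png",cv2.resize(eyes.camera("top")[100:260,200:400,::-1],None,fx=3.5,fy=3.5))
E
```

```text
False False
5.0583 [483.36721225 249.00363931  44.39943789] [0.66147917 0.49834137 0.42082095] 55.03302081649086
5.475 [483.35357458 249.07686654  44.48598352] [-0.93885725  0.61677974  3.77627618] 17.403657092089635 21.708560334518552
```

View pics/top1.png

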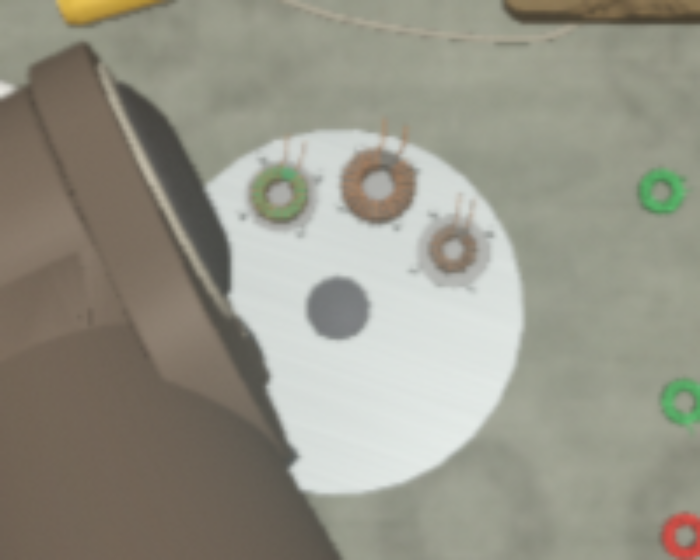

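The post is held at an opening of 17.4 mm, and the chokes are undisturbed. Now the arc.

```bash
python3 - <<'E'
from h import *
t0=131.5
for d in np.arange(9,91,9):
    t=np.radians(t0+d)
    if env.movel(post(t,44),quat(t-np.pi/2),speed=60,threshold=30): print("stopped",d); break
    s=env.state(); print(d,round(s["time_s"],2),s["wrist_force"].round(1),round(s["opening"],1))
cv2.imwrite("pics/top2.png",cv2.resize(eyes.camera("top")[100:260,200:400,::-1],None,fx=3.5,fy=3.5))
E
```

```text
9 5.9 [ 0.7 -0.   3.9] 17.1
18 6.28 [ 0.  -0.5  5.6] 17.7
27 6.65 [-0.2 -2.6  6.7] 17.0
36 7.03 [ 0.5 -1.6  5.9] 17.6
45 7.4 [ 0.2 -1.6  5.9] 16.9
54 7.78 [ 1.  -0.7  6.2] 17.7
63 8.15 [-0.1  0.5  5.6] 17.2
72 8.53 [ 0.9 -1.9  5.5] 17.1
81 8.9 [ 1.  -1.7  6.1] 17.0
90 9.28 [-0.9 -3.   6.7] 17.0
```

View pics/top2.png

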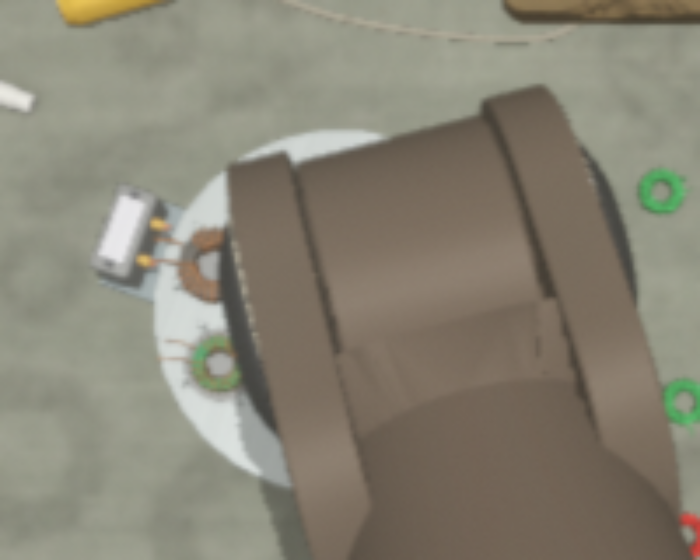

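The largest choke now faces the contacts. Next: release, rise clear and check.

```bash
python3 - <<'E'
from h import *
env.move_gripper(50); 
t=np.radians(221.5)
env.movel(post(t,180),speed=100)
env.move_ptp([300,-250,250],quat(t-np.pi/2)); env.hold(.5)
im=eyes.camera("top")[:,:,::-1]; s=env.state(); print(s["time_s"],s["wrist_force"].round(1))
P=[*(A+80*np.array([np.cos(np.radians(71.4)),np.sin(np.radians(71.4))])),36]; u=proj("top",P)
print("test_place px in crop",(u-[200,100])*3.5)
cv2.imwrite("pics/top3.png",cv2.resize(im[100:260,200:400],None,fx=3.5,fy=3.5))
E
```

```text
13.3583 [ 0.1 -1.1 -0.1]
test_place px in crop [214.49469309 266.77636305]
```

View pics/top3.png

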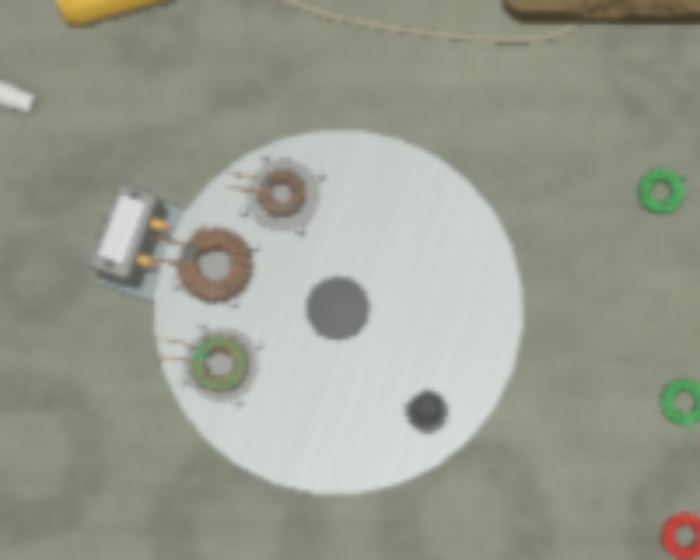

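The choke's centre is at (215,264) in the crop and the test place is at (214,267), about 2 mm apart. The table is settled and all chokes are in their nests.

```bash
python3 -c "
from station import sign_off
print(sign_off())"
```

```text
the job is handed in; nothing more can be done
None
```

I turned the table 90° to its stop and handed the job in; the last picture shows the largest choke about 2 mm from the test place, all chokes in their nests and the arm clear (the sign-off returned no verdict).

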